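# Seat a keyed drive shaft in a belt pulley and hold it home

## Task

Take the scraper block, wipe the three loose steel chips off the top face of the belt pulley with it (do not touch the chips with the gripper) and stand the scraper upright back on the worktop. Then take the keyed shaft from its stand, put its end into the pulley's bore, turn it until the key slips into the keyway and push it fully home, flange flat on the pulley, against the spring ejector in the bore. Finish still gripping the shaft and pressing it home, so that a colleague can tighten the set screw; leave the other things on the bench where they are.

Things in the scene. Friction and masses are not known exactly. Their poses are not given: they have to be found in the camera images.
- pulley: Fixed, cannot turn. Plain aluminium toothed belt pulley (116 mm dia., flanges 120 mm) lying flat on a grey square jig plate, 150 x 150 x 26 mm, with small bolt heads near its corners. Origin on the pulley's axis at the jig's underside, on the worktop; z up. Flat top face at z = 74 mm, with an open vertical keyed bore in its middle; the keyway points to the pulley's own +x.
- bore_mouth (a point): Centre of the bore in the plane of the pulley's top face; axes as pulley (x towards the keyway, z up). Bore 21.6 mm dia., one keyway 7.6 mm wide out to radius 16 mm, both 48 mm deep. Shaft home: its origin here, its x along this x; the key enters within about 0.07 rad either side when centred (up to 0.13 off-centre).
- ejector (a joint): Spring ejector, a brass pin in the bore, pushed straight down: 0 = up, 0.008 m = its stop. Its top rests 40 mm below the pulley's face; it pushes up with 6 N at 0 and 9 N when the shaft is home (about 0.006), more than the shaft weighs, so a shaft let go is lifted about 6 mm off its seat.
- shaft: Loose, steel, about 0.3 kg, upright in a stand. Origin on its axis at the centre of the flange's underside, z up. Flange 64 mm dia., z = 0 to 8 mm, with one small upright dark pin (6 mm dia., 6 mm high) at x = 25 mm, straight above the key, which is on the shaft's own +x side. Above it a boss 28 mm dia. to z = 20 mm, then a rectangular tang to z = 61 mm.
- tang (a point): Place to grip the shaft, on its axis 43 mm above its origin, axes as shaft. The tang is 24 mm along x and 16 mm along y: grip across the 16 mm flats, fingers closing along y.
- shaft_end (a point): Centre of the shaft's lower end, 46 mm below its origin, axes as shaft. Journal 20 mm dia., chamfered end; key 6 mm wide on the +x side, out to radius 14 mm, from 12 mm to 43 mm above the end. So the last 12 mm enter the bore before the key meets the pulley's face.
- hose (a point): Nearest point of a thick fixed hose of the pump that bows out over the bench behind the work; axes as the world. The hose stays at x > 0.56 m, between y = -0.13 and 0.03 m, from z = 0.10 m upward: keep gripper and wrist clear of it (carry things across on the near side).
- stand: Fixed. Grey tubular stand, 55 mm high, 52 mm dia. (68 mm at the foot), open 36 mm bore; the shaft's flange rests on its top. Origin at the centre of the underside.
- scraper: Loose, 0.12 kg, standing upright on the white board, which is 6 mm above z = 0 (so is the stand). White plastic foot 24 mm (x) x 90 mm (y) x 12 mm high, above it a pale wooden grip 16 mm (x) x 70 mm (y) up to z = 61 mm. Origin at the centre of its underside; grip it across x about z = 40 mm; it wipes along its x.
- chip_1: Loose dark steel chip, 8 x 18 x 5 mm, lying flat on the pulley's top face; origin at the centre of its underside. The three chips lie on the pulley's own -y half, their centres 24 to 36 mm from the bore's centre in y and within 30 mm in x; wipe them to -y over the edge.
- chip_2: Loose dark steel chip, 8 x 18 x 5 mm, lying flat on the pulley's top face; origin at the centre of its underside. The three chips lie on the pulley's own -y half, their centres 24 to 36 mm from the bore's centre in y and within 30 mm in x; wipe them to -y over the edge.
- chip_3: Loose dark steel chip, 8 x 18 x 5 mm, lying flat on the pulley's top face; origin at the centre of its underside. The three chips lie on the pulley's own -y half, their centres 24 to 36 mm from the bore's centre in y and within 30 mm in x; wipe them to -y over the edge.
- beaker: Bystander, loose, not to be moved: clear 100 ml beaker, 59x53x70 mm.
- clip: Bystander, loose, not to be moved: black binder clip, 32x22x25 mm.
- plug: Bystander, loose, not to be moved: small tapered stopper, 23 mm.
- key: Bystander, loose, not to be moved: black hex key, 84 mm long.
- roller: Bystander, loose, not to be moved: small white roller, 46 mm long.
- vial: Bystander, loose, not to be moved: small vial with black cap, 51 mm tall.
- syringe: Bystander, loose, not to be moved: syringe lying down, 92 mm long.

How it is judged:
By the outcome, as a careful person would: the job done as asked, in the order asked, and still so for the second after the job is handed in, while the arm keeps its last pose, push and grip.
It also fails if it takes over 72 s, if anything falls off the work surface, if the arm or the gripper's body presses on something with over 40 N, if the wrist force passes 120 N, or if a joint passes its speed limit or range.

## Robot

A 6-joint arm with a two-finger parallel gripper is mounted at the origin on a cart in front of the work surface, level with it; the furniture and walls round the work are solid. World frame = base frame: x ahead of the robot, y to its left, z up, the work surface at z = 0. Lengths are in m, angles in rad, forces in N, time in s.
With the tool pointing down it reaches from about 0.3 to 0.875 m from the base axis. Payload 6.4 kg.
Tool frame: the origin (TCP) lies midway between the tips of the shut fingers; the grasp point (between the pads) lies 19 mm behind it; z points along the fingers, y is the direction in which the jaws open and shut (so a half turn about z gives the same grasp; the last joint's range is limited). The gripper opens to 85 mm and grips with 20 to 120 N. Pads are 22 mm wide; open, the fingers measure 114 mm over their backs; the gripper's body (76 mm by 85 mm) begins 54 mm behind the grasp point. The pads swing forward as they close: fully open they stand 13 mm farther back than shut.
Start: joints at [1.013, 0.181, 1.607, -0, 1.354, -0.206], TCP at [0.198, 0.54, 0.231] pointing down, gripper open.
Joint ranges: [-2.99, 2.99], [-0.89, 2.07], [0.3, 2.58], [-1.14, 4.28], [0, 2.63], [-3.12, 3.12]. Speed limits (rad/s): [2.57, 2.57, 3.01, 3.14, 3.14, 3.14].

## Interface

Orientations are given as a unit quaternion [w, x, y, z].
In Python, from rig import ctrl gives the robot as it stands.
- The arm moves only by the tool servo_tool, never from a script. Its argument "targets" is a list of rows, each an object of numbers: "hand": the gripper command: -1 is shut, 1 is fully open, values between are in proportion; "dx", "dy", "dz": the shift along the world's x, y, z in cm; "ax", "ay", "az": the turn, a rotation vector about the world's x, y, z in degrees. In form: [{"hand": .., "dx": .., "dy": .., "dz": .., "ax": .., "ay": .., "az": ..}, ...]. A call has 1 to 8 rows; each row is the pose to reach, as a shift and turn from the pose measured when the call began; what a row does not reach only later rows make up. A row lasts 1/8 s, in which the tool goes at most 62.5 mm and 10.7 degrees, less where a joint would pass 70% of its speed; a pose out of reach is approached as far as the arm can. A call with a gripper value outside its range is refused whole. The fingers move at their own pace and stop on an object; the grip force is fixed at half the most. Time passes only in rows, so rows that repeat a pose let the fingers close. It gives the time, the measured TCP pose, the force and the opening at its end, in the units of the state.
- ctrl.read_state(): the state, without advancing time (a new reading comes with each control period).
- ctrl.get_image(name): name is "side" or "top" or "wrist"; returns the picture (400x640x3 uint8, red, green, blue); there is no depth.
- ctrl.camera_info(name): a dict with "vfov" (degrees; the focal length in pixels is half the picture's height over the tangent of half this angle, whatever the lens; pixels are square), "cx", "cy" (the principal point, pixels), "rvec" (rotation vector, rad) and "tvec" (3), from world to camera coordinates, as OpenCV has them. Camera axes: x right, y down, z forward; pixel columns grow to the right and rows downward; lengths in m; the calibration is good to about 2 mm. A picture is of the moment at which its call begins: read the wrist's pose just before it. camera_info takes no time and is no camera call; for the wrist camera it gives the pose at the moment of the call.
- ctrl.finish_job(): hands the job in, once; it reports no verdict.
Trained networks look in the newest picture that a camera, given by its name, has taken for a name from the list of things; names that differ only in an ending like _2 or _b are one class to them, and where a whole thing is asked for, a point or a joint stands for the part that bears it (a point fixed in the world has none). Each returns a list of dicts, best first, with "p" (0 to 1); they miss things now and then, are a little off and sometimes report something else, mostly with a low value. They report only what shows in the picture. A call takes as long as a camera call.
- ctrl.regions_of(camera, query): "region" (400x640 bool, what is visible of it) and "position" ([column, row] in pixels, amid what is visible of it).
The state is a dict: "time": time; "joints": joint angles; "dq": joint speeds; "joint_efforts": joint torques, N m; "tool_pos": TCP position; "orientation": TCP orientation; "ft_force": force on the tool from outside, world axes, zero at the start; "wrist_torque": the same for the moment, N m; "gripper_width": opening from 0.0 (shut) to 1.0 (fully open).
Only numpy, scipy, OpenCV 4.12 (cv2) and the standard library are available. Lean on these libraries where they do the work, as an engineer would, in place of code of your own. Each camera call takes 0.05 s, during which the arm holds its last target. There are 200 camera calls.

## Working session

There is one attempt and no reset: what is moved stays moved. The work goes in short steps, Python scripts to look and compute and a tool call to move; the robot and the scene stay as the last step left them, time stands still between calls to the robot, and variables do not carry over. Pictures are saved under pics/ and viewed, about 8 in all and at most 12, crops included, and the job is handed in when it is done.

Besides the shell and the picture viewer there is one more tool, called in YAML: its name, and indented under it one key for each argument. servo_tool: Moves the arm, as the interface text tells. Its arguments: {"type":"object","properties":{"targets":{"type":"array"}},"required":["targets"]}

```bash
ls; mkdir -p pics; cat > h.py <<'E'
import numpy as np, cv2
from rig import ctrl
from scipy.spatial.transform import Rotation as R
def cam(n):
    c=ctrl.camera_info(n); f=200/np.tan(np.radians(c['vfov'])/2)
    K=np.array([[f,0,c['cx']],[0,f,c['cy']],[0,0,1.]])
    return K,R.from_rotvec(np.array(c['rvec']).ravel()).as_matrix(),np.array(c['tvec']).ravel()
def unproj(n,px,z,C=None):
    K,Rm,t=C or cam(n)
    px=np.atleast_2d(np.asarray(px,float)); d=np.c_[px,np.ones(len(px))]@np.linalg.inv(K).T@Rm
    o=-Rm.T@t
    return o+d*((z-o[2])/d[:,2])[:,None]
def proj(n,P,C=None):
    K,Rm,t=C or cam(n); q=(np.atleast_2d(P)@Rm.T+t)@K.T
    return q[:,:2]/q[:,2:]
def save(n,name):
    im=ctrl.get_image(n); cv2.imwrite('pics/'+name,cv2.cvtColor(im,cv2.COLOR_RGB2BGR)); return im
E
python3 - <<'E'
from h import *
for n in ['top','side']:
    save(n,n+'0.png'); C=cam(n); print(n,'cam at',-C[1].T@C[2],C[0][0,0])
    for q in ['pulley','shaft','stand','scraper','chip_1','bore_mouth','beaker','clip','plug','key','roller','vial','syringe']:
        try:
            for r in ctrl.regions_of(n,q)[:3]:
                print(q,round(r['p'],2),np.round(r['position']),np.round(unproj(n,r['position'],0,C)[0],3),r['region'].sum())
        except Exception as e: print(q,e)
print(ctrl.read_state())
E
```

```text
pics
top cam at [ 0.23842363 -0.04268921  1.69266952] 452.4342694257518
pulley 0.82 [379. 214.] [ 0.475 -0.272  0.   ] 1626
shaft 0.59 [244. 226.] [0.439 0.237 0.   ] 225
stand 0.63 [266. 240.] [0.385 0.157 0.   ] 28
scraper 0.62 [284. 218.] [0.466 0.086 0.   ] 192
bore_mouth 0.7 [380. 215.] [ 0.47  -0.273  0.   ] 1594
bore_mouth 0.44 [396. 170.] [ 0.644 -0.345  0.   ] 86
bore_mouth 0.15 [241. 224.] [0.446 0.251 0.   ] 227
beaker 0.71 [200. 230.] [0.429 0.405 0.   ] 223
clip 0.42 [265. 242.] [0.379 0.158 0.   ] 47
key 0.53 [435. 182.] [ 0.594 -0.489  0.   ] 76
key 0.53 [245. 222.] [0.455 0.234 0.   ] 257
roller 0.4 [428. 222.] [ 0.439 -0.454  0.   ] 67
vial 0.62 [432. 167.] [ 0.651 -0.481  0.   ] 41
vial 0.33 [381. 216.] [ 0.465 -0.28   0.   ] 1613
side cam at [ 0.33263522 -0.6947095   1.08315867] 410.7181463639451
pulley 0.71 [325. 303.] [ 0.481 -0.272  0.   ] 3009
shaft 0.8 [270. 158.] [0.443 0.297 0.   ] 262
stand 0.59 [271. 172.] [0.435 0.236 0.   ] 212
scraper 0.57 [290. 193.] [0.475 0.127 0.   ] 269
bore_mouth 0.92 [323. 299.] [ 0.479 -0.258  0.   ] 2937
beaker 0.51 [254. 129.]
[... 395 characters left out ...]
33 0.466 0.   ] 316
{'time': 1.4, 'joints': array([ 1.01268497e+00,  1.80827054e-01,  1.60699365e+00, -9.36735540e-07,
        1.35377102e+00, -2.06281198e-01]), 'dq': array([ 0.00041042,  0.001033  ,  0.00104275, -0.00094162, -0.00066496,
        0.00050142]), 'joint_efforts': array([ 7.21296328e-04, -4.44840467e+01, -3.51679230e+01, -2.89480295e-04,
        6.73899394e-04, -1.34833209e-05]), 'tool_pos': array([0.19814114, 0.53980803, 0.2312763 ]), 'orientation': array([5.96886095e-07, 1.75009068e-01, 9.84566822e-01, 2.58576387e-07]), 'ft_force': array([-0.46468056, -0.70032837, -0.34554496]), 'wrist_torque': array([-0.00667883,  0.0362119 , -0.02388927]), 'gripper_width': 1.00286540133369}
```

View pics/top0.png

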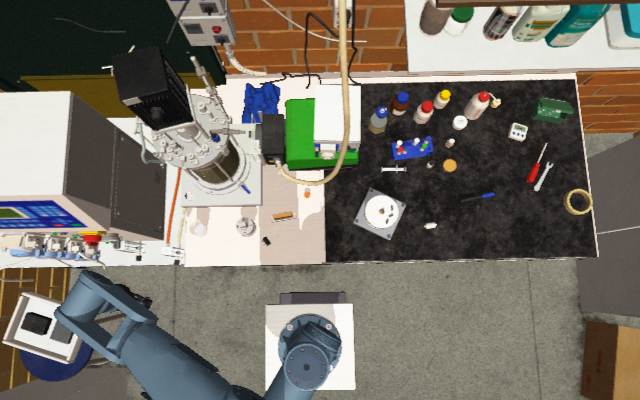

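View pics/side0.png

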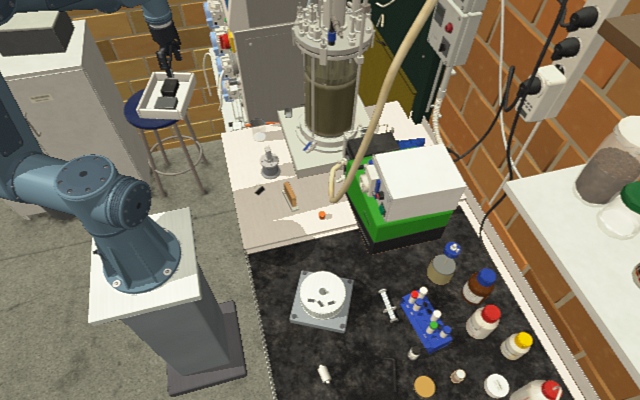

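servo_tool:
  targets:
    - {"hand":1,"dx":2,"dy":-5,"dz":3,"az":-9}
    - {"hand":1,"dx":5,"dy":-10,"dz":6,"az":-18}
    - {"hand":1,"dx":8,"dy":-16,"dz":9,"az":-27}
    - {"hand":1,"dx":11,"dy":-22,"dz":12,"az":-36}
    - {"hand":1,"dx":14,"dy":-28,"dz":12,"az":-45}
    - {"hand":1,"dx":16,"dy":-33,"dz":12,"az":-54}
    - {"hand":1,"dx":18,"dy":-38,"dz":12,"az":-63}
    - {"hand":1,"dx":19,"dy":-41,"dz":12,"az":-70}

```text
$.targets[0]: bad value
```

```bash
python3 - <<'E'
from h import *
n='wrist'; C=cam(n); print('cam at',-C[1].T@C[2],C[1],C[0][0])
im=save(n,'w1.png')
for q in ['shaft','stand','scraper','clip','plug','beaker']:
    for r in ctrl.regions_of(n,q)[:2]:
        print(q,round(r['p'],2),np.round(r['position']),np.round(unproj(n,r['position'],0.006,C)[0],3),r['region'].sum())
s=ctrl.read_state();print(s['time'],s['tool_pos'],s['orientation'],s['joints'])
E
```

```text
cam at [0.12677026 0.56526825 0.3744992 ] [[ 3.44208518e-01  9.38893067e-01  5.53058286e-04]
 [ 8.96982318e-01 -3.29017492e-01  2.95246017e-01]
 [ 2.77386404e-01 -1.01130110e-01 -9.55421103e-01]] [315.01087474   0.         312.5443491 ]
shaft 0.16 [146. 398.] [0.447 0.178 0.006] 89
beaker 0.58 [275. 343.] [0.42  0.4   0.006] 417
1.75 [0.19812544 0.53978328 0.23127825] [-4.69480849e-06  1.75018675e-01  9.84565114e-01 -2.02969030e-05] [ 1.01268847e+00  1.80791935e-01  1.60703047e+00 -6.58148521e-06
  1.35381142e+00 -2.06256969e-01]
```

View pics/w1.png

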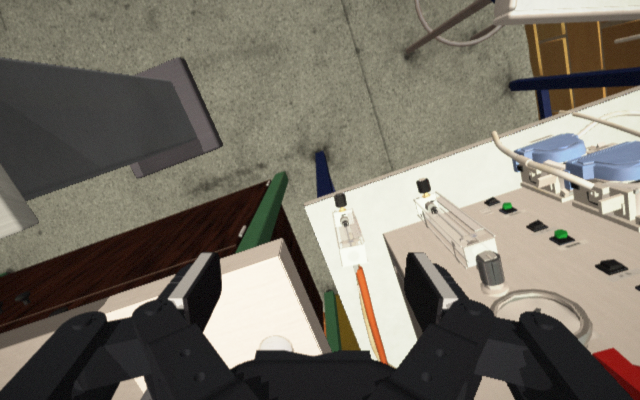

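servo_tool:
  targets:
    - {"hand":1,"dx":2,"dy":-5,"dz":3,"ax":0,"ay":0,"az":-9}
    - {"hand":1,"dx":5,"dy":-10,"dz":6,"ax":0,"ay":0,"az":-18}
    - {"hand":1,"dx":8,"dy":-16,"dz":9,"ax":0,"ay":0,"az":-27}
    - {"hand":1,"dx":11,"dy":-22,"dz":12,"ax":0,"ay":0,"az":-36}
    - {"hand":1,"dx":14,"dy":-28,"dz":12,"ax":0,"ay":0,"az":-45}
    - {"hand":1,"dx":16,"dy":-33,"dz":12,"ax":0,"ay":0,"az":-54}
    - {"hand":1,"dx":18,"dy":-38,"dz":12,"ax":0,"ay":0,"az":-63}
    - {"hand":1,"dx":19,"dy":-41,"dz":12,"ax":0,"ay":0,"az":-70}

```text
time: 2.75
tool_pos: [0.3887, 0.1274, 0.3516]
orientation: [0.0, 0.71, 0.704, 0.0]
ft_force: [1.1, 0.7, -0.2]
gripper_width: 0.997
```

```bash
python3 - <<'E'
from h import *
n='wrist'; C=cam(n); print('cam at',-C[1].T@C[2])
im=save(n,'w2.png')
for q in ['shaft','stand','scraper','clip','plug','beaker']:
    for r in ctrl.regions_of(n,q)[:2]:
        print(q,round(r['p'],2),np.round(r['position']),np.round(unproj(n,r['position'],0.006,C)[0],3),r['region'].sum())
s=ctrl.read_state();print(s['time'],s['tool_pos'],s['orientation'],s['joints'])
E
```

```text
cam at [0.38870639 0.20235225 0.49482367]
shaft 0.18 [365. 345.] [ 0.486 -0.245  0.006] 2693
stand 0.59 [326. 100.] [0.409 0.202 0.006] 47
scraper 0.89 [369. 179.] [0.478 0.08  0.006] 1064
scraper 0.16 [307. 133.] [0.381 0.154 0.006] 304
clip 0.67 [307. 132.] [0.381 0.156 0.006] 306
plug 0.61 [413. 231.] [ 0.556 -0.01   0.006] 176
beaker 0.44 [413. 231.] [ 0.556 -0.011  0.006] 190
3.1 [0.3877267  0.13084522 0.35131263] [-1.36164604e-04  7.07156489e-01  7.07057051e-01  9.05899368e-05] [ 3.32001462e-02 -2.91355224e-01  1.81840862e+00  3.22955532e-04
  1.61459301e+00  3.33549040e-02]
```

View pics/w2.png

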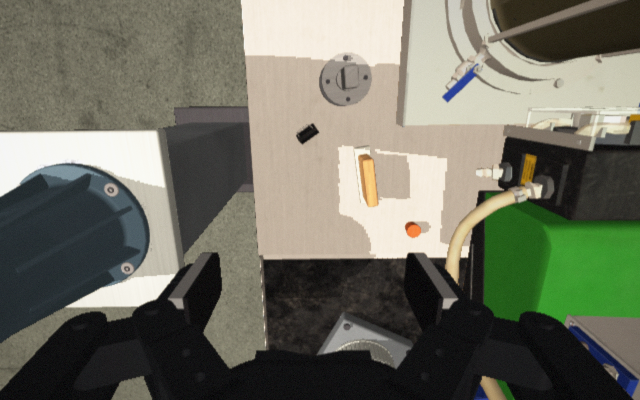

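```bash
cat >> h.py <<'E'
from scipy.optimize import minimize
def hull_mask(C,pts):
    m=np.zeros((1600,2560),np.uint8); K,Rm,t=C
    q=proj(None,pts,C)*4+1.5
    cv2.fillConvexPoly(m,cv2.convexHull(q.astype(np.float32)).astype(np.int32),1); return cv2.resize(m.astype(np.float32),(640,400),interpolation=cv2.INTER_AREA)
def box(x0,x1,y0,y1,z0,z1): return np.array([[a,b,c] for a in(x0,x1) for b in(y0,y1) for c in(z0,z1)])
def fit(C,region,boxes,p0,z):
    reg=region.astype(np.float32)
    def cost(p):
        c,s=np.cos(p[2]),np.sin(p[2]); Rz=np.array([[c,-s,0],[s,c,0],[0,0,1]])
        m=np.max([hull_mask(C,b@Rz.T+[p[0],p[1],z]) for b in boxes],0)
        return 1-np.minimum(m,reg).sum()/np.maximum(m,reg).sum()
    best=None
    for dy in (-.3,-.1,.1,.3):
        s0=np.array([p0[0],p0[1],p0[2]+dy]); sim=np.vstack([s0,s0+[.008,0,0],s0+[0,.008,0],s0+[0,0,.15]])
        r=minimize(cost,s0,method='Nelder-Mead',options=dict(initial_simplex=sim,xatol=1e-4,fatol=1e-4,maxiter=150))
        if best is None or r.fun<best.fun: best=r
    return best
SCR=[box(-.012,.012,-.045,.045,0,.012),box(-.008,.008,-.035,.035,.012,.061)]
E
python3 - <<'E'
from h import *
C=cam('wrist'); im=ctrl.get_image('wrist')
r=ctrl.regions_of('wrist','scraper')[0]
b=fit(C,r['region'],SCR,[.47,.09,.1],.006); print('all',b.x,b.fun)
hsv=cv2.cvtColor(im,cv2.COLOR_RGB2HSV); m=((hsv[...,0]<25)&(hsv[...,0]>8)&(hsv[...,1]>90)&(hsv[...,2]>80)); m[:,:340]=0;m[:,400:]=0;m[:140]=0;m[220:]=0
b=fit(C,m,SCR[1:],[.47,.09,.1],.006); print('wood',b.x,b.fun,m.sum())
bgr=cv2.cvtColor(im,cv2.COLOR_RGB2BGR)
a=cv2.resize(bgr[45:115,305:385],(640,560),interpolation=cv2.INTER_CUBIC)
cv2.imwrite('pics/shaft_crop.png',a)
s=ctrl.read_state();print(s['time'],s['tool_pos'])
E
```

```text
all [0.4695054  0.08926062 0.1571265 ] 0.07177931070327759
wood [0.46996575 0.0882985  0.18390669] 0.10332077741622925 730
3.2 [0.38773725 0.1309034  0.35130323]
```

View pics/shaft_crop.png

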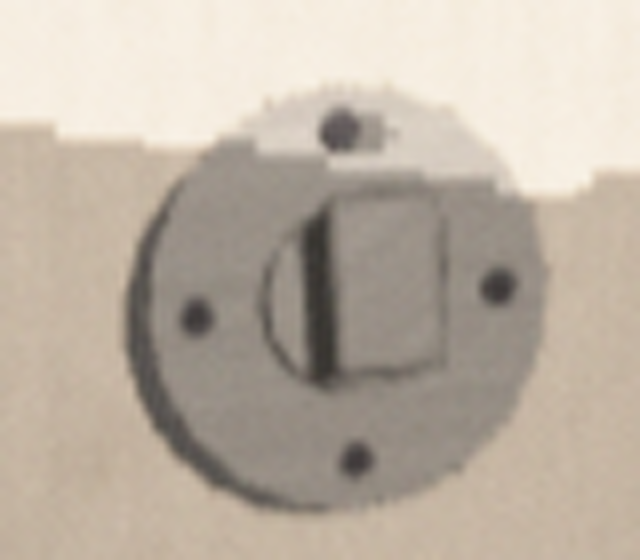

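servo_tool:
  targets:
    - {"hand":1,"dx":4,"dy":-2,"dz":-5,"ax":0,"ay":0,"az":5}
    - {"hand":1,"dx":8.2,"dy":-4.2,"dz":-10,"ax":0,"ay":0,"az":9.5}
    - {"hand":1,"dx":8.2,"dy":-4.2,"dz":-16,"ax":0,"ay":0,"az":9.5}
    - {"hand":1,"dx":8.2,"dy":-4.2,"dz":-20,"ax":0,"ay":0,"az":9.5}
    - {"hand":1,"dx":8.2,"dy":-4.2,"dz":-20,"ax":0,"ay":0,"az":9.5}

```text
time: 3.82
tool_pos: [0.4665, 0.0899, 0.1479]
orientation: [-0.004, 0.645, 0.764, -0.003]
ft_force: [0.3, 0.2, 1.5]
gripper_width: 1.002
```

```bash
python3 - <<'E'
from h import *
C=cam('wrist'); im=save('wrist','w3.png')
for r in ctrl.regions_of('wrist','scraper')[:1]:
    b=fit(C,r['region'],SCR,[.47,.09,.16],.006); print(r['p'],r['position'],r['region'].sum(),'all',b.x,b.fun)
s=ctrl.read_state();print(s['time'],s['tool_pos'],R.from_quat(s['orientation'][[1,2,3,0]]).as_matrix()[:,1],s['ft_force'])
E
```

```text
0.56 [317.7, 192.5] 2908 all [0.46926983 0.08984499 0.15449677] 0.04021012783050537
3.925 [0.47033193 0.08959632 0.15258378] [9.86020619e-01 1.66620855e-01 9.10286335e-04] [0.51891867 0.83043449 0.85983248]
```

servo_tool:
  targets:
    - {"hand":1,"dx":-0.1,"dy":0,"dz":-6,"ax":0,"ay":0,"az":-0.7}
    - {"hand":1,"dx":-0.1,"dy":0,"dz":-10,"ax":0,"ay":0,"az":-0.7}
    - {"hand":1,"dx":-0.1,"dy":0,"dz":-12.5,"ax":0,"ay":0,"az":-0.7}
    - {"hand":-1,"dx":-0.1,"dy":0,"dz":-12.5,"ax":0,"ay":0,"az":-0.7}
    - {"hand":-1,"dx":-0.1,"dy":0,"dz":-12.5,"ax":0,"ay":0,"az":-0.7}
    - {"hand":-1,"dx":-0.1,"dy":0,"dz":-12.5,"ax":0,"ay":0,"az":-0.7}
    - {"hand":-1,"dx":-0.1,"dy":0,"dz":-12.5,"ax":0,"ay":0,"az":-0.7}
    - {"hand":-1,"dx":-0.1,"dy":0,"dz":-12.5,"ax":0,"ay":0,"az":-0.7}

```text
time: 4.92
tool_pos: [0.4706, 0.0896, 0.029]
orientation: [0.001, 0.65, 0.76, 0.001]
ft_force: [-0.9, 0.1, 7.0]
gripper_width: 0.18
```

servo_tool:
  targets:
    - {"hand":-1,"dx":0,"dy":0,"dz":4,"ax":0,"ay":0,"az":0}
    - {"hand":-1,"dx":0,"dy":0,"dz":10,"ax":0,"ay":0,"az":0}
    - {"hand":-1,"dx":-3,"dy":-1,"dz":16,"ax":0,"ay":0,"az":10}
    - {"hand":-1,"dx":-5,"dy":-6,"dz":21,"ax":0,"ay":0,"az":20}
    - {"hand":-1,"dx":-6,"dy":-12,"dz":25,"ax":0,"ay":0,"az":30}
    - {"hand":-1,"dx":-6,"dy":-18,"dz":28,"ax":0,"ay":0,"az":40}
    - {"hand":-1,"dx":-4,"dy":-24,"dz":30,"ax":0,"ay":0,"az":50}
    - {"hand":-1,"dx":-2,"dy":-30,"dz":31,"ax":0,"ay":0,"az":60}

```text
time: 5.92
tool_pos: [0.4379, -0.163, 0.3273]
orientation: [0.002, 0.191, 0.982, 0.001]
ft_force: [0.6, 0.2, -1.2]
gripper_width: 0.18
```

servo_tool:
  targets:
    - {"hand":-1,"dx":3,"dy":-4,"dz":1,"ax":0,"ay":0,"az":10}
    - {"hand":-1,"dx":6,"dy":-6,"dz":1,"ax":0,"ay":0,"az":20}
    - {"hand":-1,"dx":6,"dy":-6,"dz":1,"ax":0,"ay":0,"az":23}
    - {"hand":-1,"dx":6,"dy":-6,"dz":1,"ax":0,"ay":0,"az":23}
    - {"hand":-1,"dx":6,"dy":-6,"dz":1,"ax":0,"ay":0,"az":23}

```text
time: 6.55
tool_pos: [0.4976, -0.2227, 0.3374]
orientation: [0.001, -0.008, 1.0, 0.002]
ft_force: [-0.2, 0.5, -0.9]
gripper_width: 0.178
```

```bash
python3 - <<'E'
from h import *
s=ctrl.read_state();C=cam('wrist'); im=save('wrist','w4.png')
print(s['time'],s['tool_pos'],R.from_quat(s['orientation'][[1,2,3,0]]).as_matrix(),s['ft_force'],s['joints'],s['gripper_width'])
for q in ['chip_1','pulley','bore_mouth','scraper']:
    for r in ctrl.regions_of('wrist',q)[:4]:
        print(q,round(r['p'],2),np.round(r['position']),np.round(unproj(0,r['position'],0.074,C)[0],4),r['region'].sum())
E
```

```text
6.55 [ 0.49761479 -0.2226588   0.33739288] [[-0.99987978 -0.0152189   0.0029686 ]
 [-0.01520908  0.99987888  0.00330156]
 [-0.00301848  0.00325602 -0.99999014]] [-0.15032693  0.48456584 -0.90474584] [-0.6411849   0.04334116  1.54575175  0.00442227  1.55209575 -2.22727767] 0.1776600828699729
chip_1 0.45 [245. 150.] [ 0.4857 -0.3094  0.074 ] 84
chip_1 0.42 [260. 112.] [ 0.438  -0.2882  0.074 ] 93
chip_1 0.4 [253. 130.] [ 0.4603 -0.2979  0.074 ] 122
pulley 0.92 [278. 129.] [ 0.4592 -0.267   0.074 ] 9746
bore_mouth 0.87 [274. 131.] [ 0.4612 -0.2708  0.074 ] 9654
bore_mouth 0.72 [279. 139.] [ 0.4716 -0.2651  0.074 ] 61
bore_mouth 0.61 [262. 111.] [ 0.4377 -0.2859  0.074 ] 80
```

View pics/w4.png

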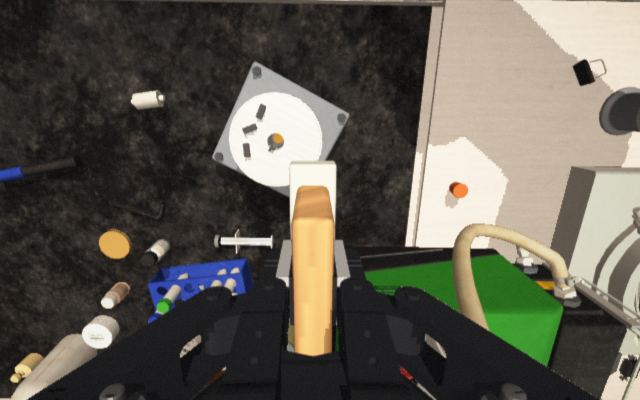

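```bash
cat >> h.py <<'E'
def disk(C,im,guess):
    """centre of pulley's pale top face at z=.074 from its bright blob"""
    g=cv2.cvtColor(im,cv2.COLOR_RGB2HSV); m=((g[...,2]>205)&(g[...,1]<40)).astype(np.uint8)
    return m
E
python3 - <<'E'
from h import *
C=cam('wrist'); im=ctrl.get_image('wrist')
g=cv2.cvtColor(im,cv2.COLOR_RGB2GRAY)
print(g[140,200:345:3])
print(g[55:215:4,276])
up=cv2.resize(cv2.cvtColor(im,cv2.COLOR_RGB2BGR)[55:205,205:355],(600,600),interpolation=cv2.INTER_CUBIC); cv2.imwrite('pics/p4.png',up)
rr=ctrl.regions_of('wrist','pulley')[0]['region'].astype(np.uint8)
print(cv2.minAreaRect(np.argwhere(rr)[:,::-1].astype(np.float32)))
# jig corners bolt-head style: approx polygon of region
cn,_=cv2.findContours(rr,0,2); h=cv2.convexHull(max(cn,key=len)); print(cv2.approxPolyDP(h,5,True)[:,0])
E
```

```text
[ 47  65  39  31  31  35  60 173 174 175 240 248 248 246 248 249 249 247
 245 245 249 246 248  97 107 157 163 160 232 247 246 248 247 245 245 246
 248 246 246 248 239 173 169 168 172 131  35  37  59]
[ 28  34  27  24  37 175 174 180 181 186 249 250 250 248 249 247 247 247
 246 246 157 160 128 147 244 246 246 246 246 247 246 246 245 129  40  18
  21  25  30  28]
((279.3349304199219, 132.2371063232422), (110.5370101928711, 106.863525390625), 26.90609359741211)
[[254  61]
 [349 114]
 [325 159]
 [288 195]
 [212 157]]
```

View pics/p4.png

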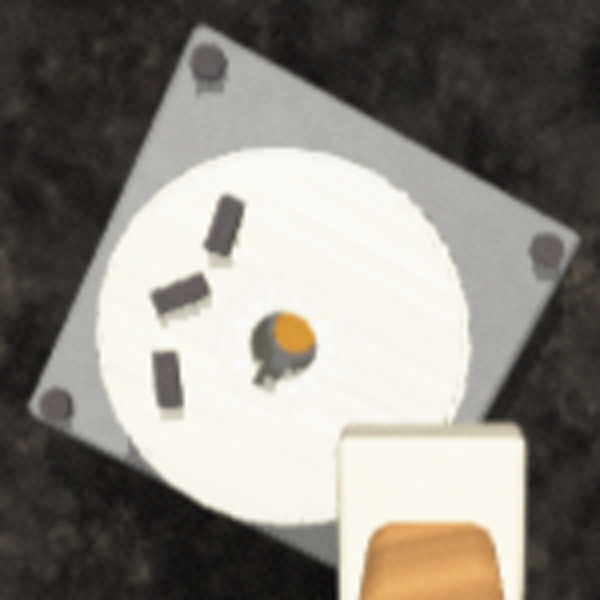

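```bash
python3 - <<'E'
from h import *
C=cam('wrist'); im=cv2.cvtColor(cv2.imread('pics/w4.png'),cv2.COLOR_BGR2RGB)
g=cv2.cvtColor(im,cv2.COLOR_RGB2GRAY); m=(g>212).astype(np.uint8)
k,l,st,_=cv2.connectedComponentsWithStats(m); i=l[125,300]; m=(l==i).astype(np.uint8)
cn,_=cv2.findContours(m,0,cv2.CHAIN_APPROX_NONE); c=max(cn,key=len)[:,0]
W=unproj(0,c,.074,C)[:,:2]; px=c
keep=~((c[:,0]>285)&(c[:,1]>155)); W=W[keep]
def cir(W):
    A=np.c_[2*W,np.ones(len(W))]; s=np.linalg.lstsq(A,(W**2).sum(1),rcond=None)[0]; return s[:2],np.sqrt(s[2]+s[:2]@s[:2])
for _ in range(4):
    c0,r=cir(W); e=np.linalg.norm(W-c0,axis=1)-r; W=W[abs(e)<max(2*e.std(),.0015)]
print('disk',c0,r,e.std(),len(W))
print('bore px',unproj(0,[275.9,140.1],.074,C))
J=unproj(0,[[254,61],[349,114],[212,157]],.026,C)[:,:2]; print('jig',J, np.degrees(np.arctan2(*(J[1]-J[0])[::-1])),np.degrees(np.arctan2(*(J[2]-J[0])[::-1])),np.linalg.norm(J[1]-J[0]),(J[1]+J[2])/2)
k=unproj(0,[[205+285/4-.4,55+342/4-.4],[205+263/4-.4,55+381/4-.4]],.074,C)[:,:2]; d=k[1]-k[0]; print('key',np.degrees(np.arctan2(d[1],d[0])),np.linalg.norm(d))
print(proj(0,np.r_[c0,.074],C))
E
```

```text
disk [ 0.47397784 -0.27038535] 0.059052812302102714 0.00038427423252091164 225
bore px [[ 0.47327971 -0.26958632  0.074     ]]
jig [[ 0.37538709 -0.30209046]
 [ 0.44156515 -0.17210487]
 [ 0.50525766 -0.36805284]] 63.01851679990671 -26.92640484653951 0.14586222819316247 [ 0.4734114  -0.27007885]
key -30.156718969120952 0.014579647920622829
[[275.28512999 140.63963246]]
```

servo_tool:
  targets:
    - {"hand":-1,"dx":-2,"dy":-4,"dz":-4,"ax":0,"ay":0,"az":-9}
    - {"hand":-1,"dx":-2.1,"dy":-4.1,"dz":-9,"ax":0,"ay":0,"az":-18}
    - {"hand":-1,"dx":-2.1,"dy":-4.1,"dz":-15,"ax":0,"ay":0,"az":-27.9}
    - {"hand":-1,"dx":-2.1,"dy":-4.1,"dz":-20,"ax":0,"ay":0,"az":-27.9}
    - {"hand":-1,"dx":-2.1,"dy":-4.1,"dz":-22.5,"ax":0,"ay":0,"az":-27.9}
    - {"hand":-1,"dx":-2.1,"dy":-4.1,"dz":-23,"ax":0,"ay":0,"az":-27.9}
    - {"hand":-1,"dx":-2.1,"dy":-4.1,"dz":-23,"ax":0,"ay":0,"az":-27.9}
    - {"hand":-1,"dx":-2.1,"dy":-4.1,"dz":-23,"ax":0,"ay":0,"az":-27.9}

```text
time: 7.9
tool_pos: [0.4779, -0.2647, 0.1093]
orientation: [0.003, 0.233, 0.972, 0.0]
ft_force: [1.0, -0.4, -1.1]
gripper_width: 0.183
```

servo_tool:
  targets:
    - {"hand":-1,"dx":0,"dy":0,"dz":-0.4,"ax":0,"ay":0,"az":0}
    - {"hand":-1,"dx":0,"dy":0,"dz":-0.7,"ax":0,"ay":0,"az":0}
    - {"hand":-1,"dx":0,"dy":0,"dz":-0.7,"ax":0,"ay":0,"az":0}

```text
time: 8.28
tool_pos: [0.4777, -0.2646, 0.1021]
orientation: [0.003, 0.233, 0.972, 0.0]
ft_force: [-0.9, 0.0, -1.7]
gripper_width: 0.18
```

servo_tool:
  targets:
    - {"hand":-1,"dx":0,"dy":0,"dz":-0.4,"ax":0,"ay":0,"az":0}
    - {"hand":-1,"dx":0,"dy":0,"dz":-0.5,"ax":0,"ay":0,"az":0}
    - {"hand":-1,"dx":0,"dy":0,"dz":-0.5,"ax":0,"ay":0,"az":0}

```text
time: 8.65
tool_pos: [0.4778, -0.2646, 0.0973]
orientation: [0.003, 0.233, 0.972, 0.0]
ft_force: [-0.5, 0.3, 2.7]
gripper_width: 0.18
```

servo_tool:
  targets:
    - {"hand":-1,"dx":0,"dy":0,"dz":-0.1,"ax":0,"ay":0,"az":0}
    - {"hand":-1,"dx":0,"dy":0,"dz":-0.1,"ax":0,"ay":0,"az":0}

```text
time: 8.9
tool_pos: [0.4779, -0.2647, 0.0972]
orientation: [0.003, 0.233, 0.972, 0.0]
ft_force: [-2.4, 1.2, 9.1]
gripper_width: 0.182
```

servo_tool:
  targets:
    - {"hand":-1,"dx":-0.3,"dy":-0.6,"dz":-0.1,"ax":0,"ay":0,"az":0}
    - {"hand":-1,"dx":-0.7,"dy":-1.3,"dz":-0.1,"ax":0,"ay":0,"az":0}
    - {"hand":-1,"dx":-1.1,"dy":-2.1,"dz":-0.1,"ax":0,"ay":0,"az":0}
    - {"hand":-1,"dx":-1.5,"dy":-2.9,"dz":-0.1,"ax":0,"ay":0,"az":0}
    - {"hand":-1,"dx":-1.9,"dy":-3.7,"dz":-0.1,"ax":0,"ay":0,"az":0}
    - {"hand":-1,"dx":-2.3,"dy":-4.5,"dz":-0.1,"ax":0,"ay":0,"az":0}
    - {"hand":-1,"dx":-2.7,"dy":-5.3,"dz":-0.1,"ax":0,"ay":0,"az":0}
    - {"hand":-1,"dx":-3.1,"dy":-6.1,"dz":-0.1,"ax":0,"ay":0,"az":0}

```text
time: 9.9
tool_pos: [0.4479, -0.3254, 0.0973]
orientation: [0.004, 0.233, 0.972, 0.001]
ft_force: [2.5, 4.0, 7.8]
gripper_width: 0.177
```

servo_tool:
  targets:
    - {"hand":-1,"dx":-0.1,"dy":-0.3,"dz":-0.05,"ax":0,"ay":0,"az":0}
    - {"hand":-1,"dx":-0.2,"dy":-0.4,"dz":-0.05,"ax":0,"ay":0,"az":0}
    - {"hand":-1,"dx":-0.2,"dy":-0.4,"dz":2,"ax":0,"ay":0,"az":0}
    - {"hand":-1,"dx":0,"dy":0,"dz":6,"ax":0,"ay":0,"az":0}
    - {"hand":-1,"dx":0,"dy":2,"dz":12,"ax":0,"ay":0,"az":0}
    - {"hand":-1,"dx":0,"dy":6,"dz":15,"ax":0,"ay":0,"az":0}
    - {"hand":-1,"dx":0,"dy":12,"dz":18,"ax":0,"ay":0,"az":0}
    - {"hand":-1,"dx":0,"dy":17,"dz":22,"ax":0,"ay":0,"az":0}

```text
time: 10.9
tool_pos: [0.447, -0.1584, 0.3131]
orientation: [0.003, 0.233, 0.972, 0.001]
ft_force: [2.1, 0.0, -0.7]
gripper_width: 0.178
```

```bash
python3 - <<'E'
from h import *
s=ctrl.read_state();im=save('side','s5.png')
print(s['time'],s['tool_pos'],s['ft_force'],s['gripper_width'])
for r in ctrl.regions_of('side','chip_1')[:5]:
    print(round(r['p'],2),np.round(r['position']),np.round(unproj('side',r['position'],0.026)[0],4),r['region'].sum())
im=ctrl.get_image('wrist'); b=cv2.cvtColor(im,cv2.COLOR_RGB2BGR)
a=cv2.resize(cv2.imread('pics/s5.png')[255:345,275:375],(600,540),interpolation=cv2.INTER_CUBIC)
cv2.imwrite('pics/s5c.png',a); cv2.imwrite('pics/w5.png',b)
for r in ctrl.regions_of('wrist','chip_1')[:5]: print('w',round(r['p'],2),np.round(r['position']),r['region'].sum(),unproj('wrist',r['position'],.026)[0])
E
```

```text
10.9 [ 0.44695749 -0.15838839  0.31312184] [ 2.05581658  0.02212    -0.6879361 ] 0.17769781842647717
w 0.59 [200. 183.] 76 [ 0.41184373 -0.31916182  0.026     ]
w 0.32 [614.   6.] 855 [0.45145334 0.24539322 0.026     ]
```

View pics/s5c.png

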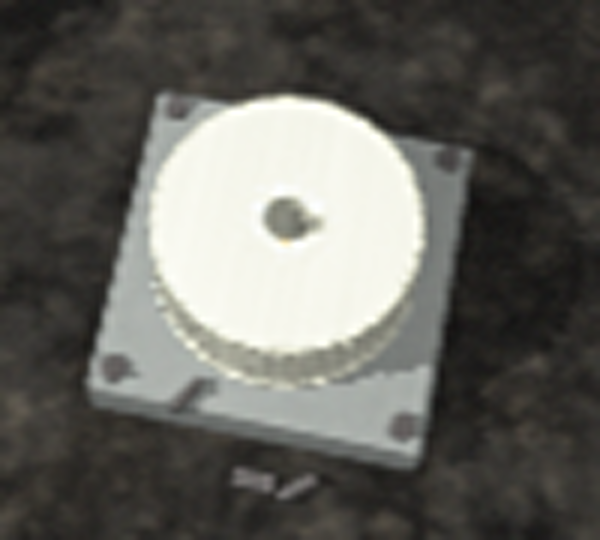

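servo_tool:
  targets:
    - {"hand":-1,"dx":-2,"dy":5,"dz":0,"ax":0,"ay":0,"az":-9}
    - {"hand":-1,"dx":-1,"dy":11,"dz":-1,"ax":0,"ay":0,"az":-18}
    - {"hand":-1,"dx":0,"dy":17,"dz":-3,"ax":0,"ay":0,"az":-27}
    - {"hand":-1,"dx":2,"dy":22,"dz":-7,"ax":0,"ay":0,"az":-36}
    - {"hand":-1,"dx":2.4,"dy":24.8,"dz":-11,"ax":0,"ay":0,"az":-45}
    - {"hand":-1,"dx":2.4,"dy":24.8,"dz":-17,"ax":0,"ay":0,"az":-54}
    - {"hand":-1,"dx":2.4,"dy":24.8,"dz":-22,"ax":0,"ay":0,"az":-54}
    - {"hand":-1,"dx":2.4,"dy":24.8,"dz":-26,"ax":0,"ay":0,"az":-54}

```text
time: 12.1
tool_pos: [0.4698, 0.0872, 0.0495]
orientation: [0.003, 0.649, 0.761, -0.004]
ft_force: [0.4, 0.0, -1.6]
gripper_width: 0.18
```

servo_tool:
  targets:
    - {"hand":-1,"dx":0,"dy":0,"dz":0,"ax":0,"ay":0,"az":0}
    - {"hand":-1,"dx":0,"dy":0,"dz":0,"ax":0,"ay":0,"az":0}

```text
time: 12.35
tool_pos: [0.4698, 0.0864, 0.0494]
orientation: [0.002, 0.649, 0.761, -0.004]
ft_force: [-0.5, 0.9, -0.4]
gripper_width: 0.179
```

servo_tool:
  targets:
    - {"hand":-1,"dx":0,"dy":0.2,"dz":-1.2,"ax":0,"ay":0,"az":0}
    - {"hand":-1,"dx":0,"dy":0.2,"dz":-1.9,"ax":0,"ay":0,"az":0}
    - {"hand":-1,"dx":0,"dy":0.2,"dz":-2.0,"ax":0,"ay":0,"az":0}
    - {"hand":-1,"dx":0,"dy":0.2,"dz":-2.05,"ax":0,"ay":0,"az":0}

```text
time: 12.85
tool_pos: [0.4698, 0.0884, 0.0293]
orientation: [0.002, 0.649, 0.761, -0.005]
ft_force: [-3.9, -1.8, 5.2]
gripper_width: 0.18
```

servo_tool:
  targets:
    - {"hand":1,"dx":0,"dy":0,"dz":0,"ax":0,"ay":0,"az":0}
    - {"hand":1,"dx":0,"dy":0,"dz":0,"ax":0,"ay":0,"az":0}
    - {"hand":1,"dx":0,"dy":0,"dz":0,"ax":0,"ay":0,"az":0}
    - {"hand":1,"dx":0,"dy":0,"dz":0,"ax":0,"ay":0,"az":0}
    - {"hand":1,"dx":0,"dy":0,"dz":4,"ax":0,"ay":0,"az":0}
    - {"hand":1,"dx":0,"dy":0,"dz":10,"ax":0,"ay":0,"az":0}
    - {"hand":1,"dx":-3,"dy":3,"dz":16,"ax":0,"ay":0,"az":0}
    - {"hand":1,"dx":-5,"dy":5,"dz":21,"ax":0,"ay":0,"az":0}

```text
time: 13.85
tool_pos: [0.4209, 0.1366, 0.2358]
orientation: [0.002, 0.649, 0.76, -0.005]
ft_force: [0.5, 0.3, -0.4]
gripper_width: 1.001
```

servo_tool:
  targets:
    - {"hand":1,"dx":0,"dy":0,"dz":0,"ax":0,"ay":0,"az":0}
    - {"hand":1,"dx":0,"dy":0,"dz":0,"ax":0,"ay":0,"az":0}

```text
time: 14.1
tool_pos: [0.4208, 0.1367, 0.2357]
orientation: [0.002, 0.649, 0.761, -0.004]
ft_force: [-0.2, -0.6, 0.2]
gripper_width: 1.005
```

```bash
python3 - <<'E'
from h import *
s=ctrl.read_state();C=cam('wrist'); im=save('wrist','w6.png')
print(s['time'],s['tool_pos'],R.from_quat(s['orientation'][[1,2,3,0]]).as_matrix(),s['ft_force'],s['gripper_width'])
for q in ['shaft','tang','scraper','stand']:
    for r in ctrl.regions_of('wrist',q)[:2]:
        print(q,round(r['p'],2),np.round(r['position']),r['region'].sum(), unproj(0,r['position'],.061,C))
        if q=='scraper' and r['p']>.4: b=fit(C,r['region'],SCR,[.47,.09,.16],.006); print(b.x,b.fun)
E
```

```text
14.1 [0.42078578 0.13668986 0.23568652] [[-0.15706631  0.98758563 -0.00219047]
 [ 0.98754402  0.15703797 -0.0097922 ]
 [-0.00932665 -0.00370121 -0.99994966]] [-0.16434135 -0.55706725  0.24218917] 1.0053994099680104
shaft 0.83 [343.  84.] 3920 [[0.43421404 0.22754608 0.061     ]]
tang 0.73 [339.  83.] 3941 [[0.4300872  0.22797281 0.061     ]]
scraper 0.74 [349. 215.] 1756 [[0.46563033 0.09762914 0.061     ]]
[0.4696622  0.08752433 0.18494436] 0.06259334087371826
stand 0.26 [349. 213.] 1710 [[0.46544045 0.10027455 0.061     ]]
```

View pics/w6.png

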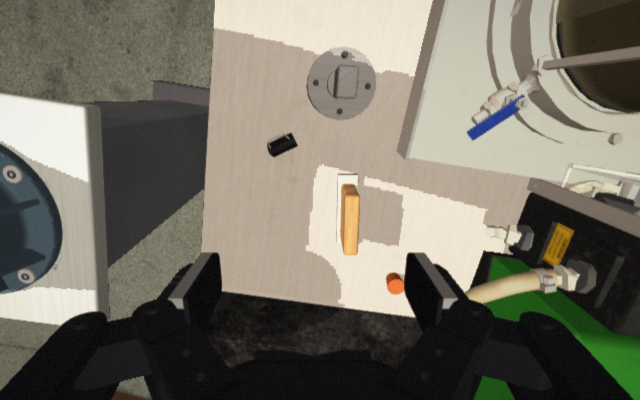

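```bash
cat >> h.py <<'E'
def cyl(r,z0,z1):
    a=np.linspace(0,2*np.pi,60,endpoint=False); return np.vstack([np.c_[r*np.cos(a),r*np.sin(a),0*a+z] for z in(z0,z1)])
SHA=[cyl(.032,0,.008),cyl(.014,.008,.02),box(-.012,.012,-.008,.008,.02,.061)]
E
cat > shaft.py <<'E'
from h import *
import sys
f,gx,gy=sys.argv[1],*map(float,sys.argv[2:4])
C=cam('wrist'); im=cv2.cvtColor(cv2.imread(f),cv2.COLOR_BGR2RGB); 
g=cv2.cvtColor(im,cv2.COLOR_RGB2GRAY).astype(np.float32)
ctrl.get_image('wrist'); r=[r for r in ctrl.regions_of('wrist','shaft')][0]
b=fit(C,r['region'],SHA,[gx,gy,1.65],.061); print('sil',b.x,b.fun)
c=b.x[:2]
bl=cv2.morphologyEx(g,cv2.MORPH_BLACKHAT,cv2.getStructuringElement(2,(13,13)))
for a in np.arange(4)*np.pi/2+1.65:
    P=np.r_[c+.025*np.array([np.cos(a),np.sin(a)]),.069]; q=proj(0,P,C)[0]
    x0,y0=np.round(q).astype(int); w=bl[y0-7:y0+8,x0-7:x0+8].copy(); w[w<.35*w.max()]=0
    yy,xx=np.mgrid[y0-7:y0+8,x0-7:x0+8]; p=[(w*xx).sum()/w.sum(),(w*yy).sum()/w.sum()]
    print(np.round(a,2),np.round(q,1),np.round(p,1),w.max(),'W@.069',np.round(unproj(0,p,.069,C)[0],4),'W@.075',np.round(unproj(0,p,.075,C)[0,:2],4),np.sum(w>0))
E
python3 shaft.py pics/w6.png .43 .23
```

```text
sil [0.43216346 0.22678564 1.4420154 ] 0.02010643482208252
1.65 [345.4  54. ] [344.7  54.2] 97.0 W@.069 [0.4296 0.2515 0.069 ] W@.075 [0.4292 0.2507] 57
3.22 [315.3  81.3] [315.4  82.3] 83.0 W@.069 [0.4075 0.224  0.069 ] W@.075 [0.4075 0.2237] 34
4.79 [339.6 111.6] [339. 111.] 83.0 W@.069 [0.4335 0.2023 0.069 ] W@.075 [0.433  0.2025] 34
6.36 [369.4  85.8] [367.3  85.9] 84.0 W@.069 [0.4551 0.2284 0.069 ] W@.075 [0.4542 0.228 ] 35
```

servo_tool:
  targets:
    - {"hand":1,"dx":0.5,"dy":4.5,"dz":0,"ax":0.56,"ay":-0.13,"az":-3.9}
    - {"hand":1,"dx":1.07,"dy":8.98,"dz":0,"ax":0.56,"ay":-0.13,"az":-3.9}
    - {"hand":1,"dx":1.07,"dy":8.98,"dz":-3,"ax":0.56,"ay":-0.13,"az":-3.9}
    - {"hand":1,"dx":1.07,"dy":8.98,"dz":-6,"ax":0.56,"ay":-0.13,"az":-3.9}
    - {"hand":1,"dx":1.07,"dy":8.98,"dz":-6,"ax":0.56,"ay":-0.13,"az":-3.9}
    - {"hand":1,"dx":1.07,"dy":8.98,"dz":-6,"ax":0.56,"ay":-0.13,"az":-3.9}

```text
time: 15.2
tool_pos: [0.432, 0.2261, 0.1756]
orientation: [-0.001, 0.675, 0.738, -0.001]
ft_force: [-0.2, 0.8, -0.2]
gripper_width: 0.998
```

```bash
python3 - <<'E'
from h import *
s=ctrl.read_state(); save('wrist','w7.png')
print(s['time'],s['tool_pos'],R.from_quat(s['orientation'][[1,2,3,0]]).as_matrix())
E
python3 shaft.py pics/w7.png .4315 .2265
```

```text
15.2 [0.43196251 0.22607089 0.17557618] [[-8.79901613e-02  9.96118760e-01 -2.26896941e-03]
 [ 9.96121149e-01  8.79913406e-02  4.25078009e-04]
 [ 6.23077839e-04 -2.22276573e-03 -9.99997336e-01]]
sil [0.432404   0.22696764 1.66086289] 0.03697073459625244
1.65 [313.8 163.6] [313.7 164.9] 71.0 W@.069 [0.4305 0.2508 0.069 ] W@.075 [0.4303 0.252 ] 52
3.22 [283.3 193.1] [284.7 194.1] 69.0 W@.069 [0.4087 0.2242 0.069 ] W@.075 [0.4091 0.2261] 41
4.79 [313.2 221.5] [312.1 220.7] 9.0 W@.069 [0.4334 0.2027 0.069 ] W@.075 [0.4332 0.205 ] 98
6.36 [343.7 193.6] [342.9 193.8] 71.0 W@.069 [0.4567 0.2287 0.069 ] W@.075 [0.4559 0.2304] 40
```

servo_tool:
  targets:
    - {"hand":1,"dx":0.05,"dy":0.06,"dz":-4,"ax":0,"ay":0,"az":0.2}
    - {"hand":1,"dx":0.05,"dy":0.06,"dz":-7.5,"ax":0,"ay":0,"az":0.2}
    - {"hand":1,"dx":0.05,"dy":0.06,"dz":-9,"ax":0,"ay":0,"az":0.2}
    - {"hand":-1,"dx":0.05,"dy":0.06,"dz":-9,"ax":0,"ay":0,"az":0.2}
    - {"hand":-1,"dx":0.05,"dy":0.06,"dz":-9,"ax":0,"ay":0,"az":0.2}
    - {"hand":-1,"dx":0.05,"dy":0.06,"dz":-9,"ax":0,"ay":0,"az":0.2}
    - {"hand":-1,"dx":0.05,"dy":0.06,"dz":-9,"ax":0,"ay":0,"az":0.2}
    - {"hand":-1,"dx":0.05,"dy":0.06,"dz":-9,"ax":0,"ay":0,"az":0.2}

```text
time: 16.35
tool_pos: [0.4336, 0.227, 0.0872]
orientation: [0.0, 0.674, 0.739, 0.001]
ft_force: [-1.6, 0.2, 5.9]
gripper_width: 0.179
```

servo_tool:
  targets:
    - {"hand":-1,"dx":0,"dy":0,"dz":0,"ax":0,"ay":0,"az":0}

```text
time: 16.48
tool_pos: [0.4335, 0.227, 0.0872]
orientation: [0.0, 0.674, 0.739, 0.001]
ft_force: [-0.2, -0.8, -3.7]
gripper_width: 0.179
```

servo_tool:
  targets:
    - {"hand":-1,"dx":0,"dy":0,"dz":4,"ax":0,"ay":0,"az":0}
    - {"hand":-1,"dx":0,"dy":0,"dz":10,"ax":0,"ay":0,"az":0}
    - {"hand":-1,"dx":0,"dy":0,"dz":15,"ax":0,"ay":0,"az":-5}
    - {"hand":-1,"dx":-2,"dy":-4,"dz":18,"ax":0,"ay":0,"az":-14}
    - {"hand":-1,"dx":-4,"dy":-9,"dz":18,"ax":0,"ay":0,"az":-23}
    - {"hand":-1,"dx":-5.3,"dy":-14,"dz":18,"ax":0,"ay":0,"az":-32}
    - {"hand":-1,"dx":-5.3,"dy":-19,"dz":18,"ax":0,"ay":0,"az":-41}
    - {"hand":-1,"dx":-5.3,"dy":-24,"dz":18,"ax":0,"ay":0,"az":-50}

```text
time: 17.48
tool_pos: [0.3798, -0.0143, 0.2668]
orientation: [0.0, 0.924, 0.383, 0.001]
ft_force: [0.9, -0.3, -2.6]
gripper_width: 0.181
```

servo_tool:
  targets:
    - {"hand":-1,"dx":0,"dy":-3,"dz":0,"ax":0,"ay":0,"az":-9}
    - {"hand":-1,"dx":0,"dy":-6,"dz":0,"ax":0,"ay":0,"az":-18}
    - {"hand":-1,"dx":0,"dy":-9,"dz":0,"ax":0,"ay":0,"az":-27}
    - {"hand":-1,"dx":0,"dy":-12,"dz":0,"ax":0,"ay":0,"az":-36}
    - {"hand":-1,"dx":0,"dy":-15,"dz":0,"ax":0,"ay":0,"az":-45}
    - {"hand":-1,"dx":0,"dy":-18,"dz":0,"ax":0,"ay":0,"az":-54}
    - {"hand":-1,"dx":0,"dy":-20,"dz":0,"ax":0,"ay":0,"az":-63}
    - {"hand":-1,"dx":0,"dy":-20,"dz":0,"ax":0,"ay":0,"az":-72}

```text
time: 18.48
tool_pos: [0.3792, -0.2153, 0.2659]
orientation: [0.0, 0.971, -0.237, -0.0]
ft_force: [0.1, -0.0, -2.4]
gripper_width: 0.178
```

servo_tool:
  targets:
    - {"hand":-1,"dx":0,"dy":0,"dz":0,"ax":0,"ay":0,"az":0}
    - {"hand":-1,"dx":0,"dy":0,"dz":0,"ax":0,"ay":0,"az":0}

```text
time: 18.73
tool_pos: [0.3789, -0.2149, 0.2654]
orientation: [0.0, 0.972, -0.236, -0.001]
ft_force: [0.4, 0.0, -2.7]
gripper_width: 0.178
```

```bash
cat > pul.py <<'E'
from h import *
import sys
s=ctrl.read_state();C=cam('wrist'); im=save('wrist',sys.argv[1])
print(s['time'],s['tool_pos'],s['ft_force'],s['gripper_width'],'ytool',np.degrees(np.arctan2(*R.from_quat(s['orientation'][[1,2,3,0]]).as_matrix()[[1,0],1])),R.from_quat(s['orientation'][[1,2,3,0]]).as_matrix()[:,2])
p0=proj(0,[.4738,-.270,.074],C)[0]; print('pred centre px',p0)
g=cv2.cvtColor(im,cv2.COLOR_RGB2GRAY); m=(g>212).astype(np.uint8)
k,l,st,_=cv2.connectedComponentsWithStats(m)
q=proj(0,[.4738+.03,-.270-.02,.074],C)[0].astype(int); i=l[q[1],q[0]]; print('comp',i,st[i])
c=max(cv2.findContours((l==i).astype(np.uint8),0,cv2.CHAIN_APPROX_NONE)[0],key=len)[:,0]
c=c[(c[:,0]>1)&(c[:,0]<638)&(c[:,1]>1)&(c[:,1]<398)]
W=unproj(0,c,.074,C)[:,:2]
W=W[abs(np.linalg.norm(W-[.4738,-.27],axis=1)-.059)<.006]
for _ in range(5):
    A=np.c_[2*W,np.ones(len(W))]; v=np.linalg.lstsq(A,(W**2).sum(1),rcond=None)[0]; r=np.sqrt(v[2]+v[:2]@v[:2]); e=np.linalg.norm(W-v[:2],axis=1)-r; W=W[abs(e)<max(2*e.std(),.0008)]
print('disk',v[:2],r,e.std(),len(W))
E
python3 pul.py w8.png
```

```text
18.725 [ 0.37891333 -0.21492817  0.26544691] [ 0.42367125  0.03583056 -2.73572902] 0.17806264759187107 ytool -117.26137974719816 [-1.59333012e-03  6.49772289e-05 -9.99998729e-01]
pred centre px [317.4727797   62.35230361]
comp 1 [  257     0   122   125 11601]
disk [ 0.47399317 -0.27011358] 0.05896882618112433 0.00032128125383695593 275
```

View pics/w8.png

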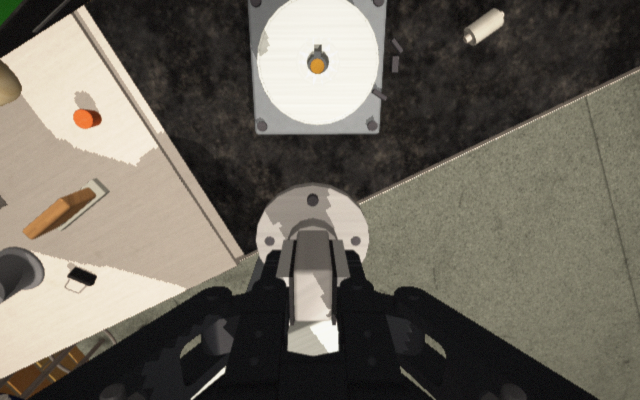

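```bash
cat > sh2.py <<'E'
from h import *
import sys
s=ctrl.read_state();C=cam('wrist'); im=cv2.cvtColor(cv2.imread('pics/'+sys.argv[1]),cv2.COLOR_BGR2GRAY).astype(np.float32)
T=R.from_quat(s['orientation'][[1,2,3,0]]).as_matrix(); t=s['tool_pos']
bl=cv2.morphologyEx(im,cv2.MORPH_BLACKHAT,cv2.getStructuringElement(2,(21,21)))
def cen(p,h=8):
    x0,y0=p; w=bl[y0-h:y0+h+1,x0-h:x0+h+1].copy(); w[w<.4*w.max()]=0; yy,xx=np.mgrid[y0-h:y0+h+1,x0-h:x0+h+1]
    return [(w*xx).sum()/w.sum(),(w*yy).sum()/w.sum()]
zf=t[2]-.0182; Q=[]
for p,z in [((312,199),zf+.005),((270,240),zf),((355,240),zf)]:
    c=cen(p); w=unproj(0,c,z,C)[0]; l=T.T@(w-t); Q.append(l); print(np.round(c,1),'in tool mm',np.round(l*1000,1))
d=Q[2]-Q[1]; print('LR len',np.linalg.norm(d),'angle to tool y deg',np.degrees(np.arctan2(d[0],d[1])),'mid',(Q[1]+Q[2])/2*1000)
# keyway and bore
cb=cen((318,62),14); print('bore blob',cb)
# jig near edge line
g=im; pts=[]
for x in range(262,366,2):
    col=g[118:150,x]; pts.append((x,118+np.argmin(np.diff(cv2.GaussianBlur(col.reshape(-1,1),(1,5),0).ravel()))+.5))
W=unproj(0,pts,.026,C)[:,:2]; vx,vy,_,_=cv2.fitLine(W.astype(np.float32),cv2.DIST_HUBER,0,.01,.01).ravel(); print('jig edge yaw',np.degrees(np.arctan2(vy,vx)))
crop=g[38:84,296:342]
cv2.imwrite('pics/key.png',cv2.resize(crop,(552,552),interpolation=cv2.INTER_CUBIC))
for y in range(40,58): 
    r=g[y,308:329]; print(y,r.astype(int))
E
python3 sh2.py w8.png
```

```text
[312.2 199.3] in tool mm [25.4  0.5 13.2]
[269.1 240.7] in tool mm [ -0.6 -23.7  18.2]
[355.2 240.5] in tool mm [-0.4 24.6 18.2]
LR len 0.04823761144964 angle to tool y deg 0.164248061491515 mid [-0.48849197  0.45550264 18.20089275]
bore blob [np.float64(318.50224432014363), np.float64(55.62896208825357)]
jig edge yaw 62.742176
40 [242 241 241 242 244 245 242 242 241 241 240 241 243 243 241 240 241 241
 242 242 244]
41 [243 243 243 243 244 245 242 243 242 241 240 240 244 241 242 243 243 242
 242 243 243]
42 [242 242 242 242 242 245 242 243 242 242 240 240 243 242 241 241 242 242
 241 242 241]
43 [241 241 241 241 243 245 240 240 240 239 238 238 240 240 239 239 241 240
 239 240 240]
44 [240 241 240 241 242 240 211 204 203 201 200 199 183 198 237 240 241 241
 241 240 242]
45 [240 240 241 242 241 237 178 162 161 160 158 126  99 150 236 241 241 241
 242 242 244]
46 [243 242 243 242 242 238 176 156 156 157 147  94  82 148 237 242 242 242
 243 243 246]
47 [244 243 243 242 242 240 176 152 151 149 114  81  84 146 237 242 243 244
 245 246 245]
48 [242 244 244 242 242 238 149 113 117 114  86  7
[... 267 characters left out ...]
  95  92 118 185 190 218 239
 243 244 243]
52 [241 240 230 185 164 158 122 112 113 110 110 111 101 115 147 132 158 223
 240 242 243]
53 [240 229 192 154 150 153 120 114 113 115 113 112 108  99 109  93 117 181
 236 242 245]
54 [239 204 155 116 112 114 114 116 113 113 113 115 105  82  83  82  96 125
 210 240 245]
55 [225 168 117  81  84  90 109 115 113 113 117 114 107  84  79  83  83  89
 141 215 243]
56 [185 148  92  75  82  90 113 113 113 117 114 112 105  82  83  85  81  81
  95 149 237]
57 [156 109  80  84  98 105 111 110 114 117 117 113 111 107  95  89  85  85
  84 106 208][ WARN:0@1.252] global loadsave.cpp:1063 imwrite_ Unsupported depth image for selected encoder is fallbacked to CV_8U.
```

servo_tool:
  targets:
    - {"hand":-1,"dx":4,"dy":-2.3,"dz":0,"ax":0,"ay":0,"az":0}
    - {"hand":-1,"dx":8,"dy":-4.6,"dz":0,"ax":0,"ay":0,"az":0}
    - {"hand":-1,"dx":9.52,"dy":-5.51,"dz":-4,"ax":0,"ay":0,"az":0}
    - {"hand":-1,"dx":9.52,"dy":-5.51,"dz":-8,"ax":0,"ay":0,"az":0}
    - {"hand":-1,"dx":9.52,"dy":-5.51,"dz":-10.9,"ax":0,"ay":0,"az":0}
    - {"hand":-1,"dx":9.52,"dy":-5.51,"dz":-10.9,"ax":0,"ay":0,"az":0}
    - {"hand":-1,"dx":9.52,"dy":-5.51,"dz":-10.9,"ax":0,"ay":0,"az":0}

```text
time: 19.65
tool_pos: [0.475, -0.2704, 0.158]
orientation: [0.001, 0.972, -0.235, 0.0]
ft_force: [0.3, -0.1, -2.3]
gripper_width: 0.181
```

```bash
python3 - <<'E'
from h import *
s=ctrl.read_state();M=R.from_quat(s['orientation'][[1,2,3,0]]).as_matrix()
print(s['time'],s['tool_pos'],s['ft_force'],'ytool',np.degrees(np.arctan2(M[1,1],M[0,1])),M[:,2])
E
```

```text
19.65 [ 0.47495213 -0.27043183  0.1579741 ] [ 0.33462313 -0.05223277 -2.25496481] ytool -117.22074483708583 [ 8.14319277e-05 -1.40540252e-03 -9.99999009e-01]
```

servo_tool:
  targets:
    - {"hand":-1,"dx":-0.09,"dy":0.04,"dz":-0.4,"ax":0,"ay":0,"az":0}
    - {"hand":-1,"dx":-0.09,"dy":0.04,"dz":-0.8,"ax":0,"ay":0,"az":0}
    - {"hand":-1,"dx":-0.09,"dy":0.04,"dz":-0.8,"ax":0,"ay":0,"az":0}

```text
time: 20.02
tool_pos: [0.474, -0.27, 0.15]
orientation: [0.001, 0.972, -0.235, 0.0]
ft_force: [-0.9, -0.4, -2.0]
gripper_width: 0.177
```

servo_tool:
  targets:
    - {"hand":-1,"dx":0,"dy":0,"dz":-0.3,"ax":0,"ay":0,"az":0}
    - {"hand":-1,"dx":0,"dy":0,"dz":-0.6,"ax":0,"ay":0,"az":0}
    - {"hand":-1,"dx":0,"dy":0,"dz":-0.8,"ax":0,"ay":0,"az":0}

```text
time: 20.4
tool_pos: [0.4738, -0.2699, 0.1417]
orientation: [0.001, 0.972, -0.235, 0.0]
ft_force: [0.1, -0.4, -2.3]
gripper_width: 0.179
```

servo_tool:
  targets:
    - {"hand":-1,"dx":0,"dy":0,"dz":-0.3,"ax":0,"ay":0,"az":0}
    - {"hand":-1,"dx":0,"dy":0,"dz":-0.6,"ax":0,"ay":0,"az":0}
    - {"hand":-1,"dx":0,"dy":0,"dz":-0.9,"ax":0,"ay":0,"az":0}
    - {"hand":-1,"dx":0,"dy":0,"dz":-1.0,"ax":0,"ay":0,"az":0}

```text
time: 20.9
tool_pos: [0.4739, -0.2699, 0.1315]
orientation: [0.001, 0.972, -0.235, 0.0]
ft_force: [-0.6, 0.3, -2.4]
gripper_width: 0.179
```

servo_tool:
  targets:
    - {"hand":-1,"dx":0,"dy":0,"dz":-0.4,"ax":0,"ay":0,"az":0}
    - {"hand":-1,"dx":0,"dy":0,"dz":-0.8,"ax":0,"ay":0,"az":0}
    - {"hand":-1,"dx":0,"dy":0,"dz":-1.0,"ax":0,"ay":0,"az":0}

```text
time: 21.28
tool_pos: [0.4738, -0.2699, 0.1212]
orientation: [0.001, 0.972, -0.235, -0.0]
ft_force: [0.8, -0.2, -2.5]
gripper_width: 0.177
```

servo_tool:
  targets:
    - {"hand":-1,"dx":0,"dy":0,"dz":-0.5,"ax":0,"ay":0,"az":0}
    - {"hand":-1,"dx":0,"dy":0,"dz":-1.0,"ax":0,"ay":0,"az":0}
    - {"hand":-1,"dx":0,"dy":0,"dz":-1.3,"ax":0,"ay":0,"az":0}
    - {"hand":-1,"dx":0,"dy":0,"dz":-1.3,"ax":0,"ay":0,"az":0}

```text
time: 21.78
tool_pos: [0.4738, -0.2698, 0.1079]
orientation: [0.0, 0.972, -0.235, -0.0]
ft_force: [0.6, -1.2, -3.5]
gripper_width: 0.177
```

Key is in; now press through the ejector.

servo_tool:
  targets:
    - {"hand":-1,"dx":0,"dy":0,"dz":-0.2,"ax":0,"ay":0,"az":0}
    - {"hand":-1,"dx":0,"dy":0,"dz":-0.4,"ax":0,"ay":0,"az":0}
    - {"hand":-1,"dx":0,"dy":0,"dz":-0.5,"ax":0,"ay":0,"az":0}
    - {"hand":-1,"dx":0,"dy":0,"dz":-0.5,"ax":0,"ay":0,"az":0}

```text
time: 22.28
tool_pos: [0.474, -0.2699, 0.1033]
orientation: [0.001, 0.972, -0.235, 0.0]
ft_force: [-1.3, 1.1, 4.3]
gripper_width: 0.176
```

servo_tool:
  targets:
    - {"hand":-1,"dx":0,"dy":0,"dz":-0.2,"ax":0,"ay":0,"az":0}
    - {"hand":-1,"dx":0,"dy":0,"dz":-0.35,"ax":0,"ay":0,"az":0}
    - {"hand":-1,"dx":0,"dy":0,"dz":-0.35,"ax":0,"ay":0,"az":0}

```text
time: 22.65
tool_pos: [0.4741, -0.27, 0.1003]
orientation: [0.001, 0.972, -0.235, 0.0]
ft_force: [-2.4, 2.2, 7.2]
gripper_width: 0.178
```

servo_tool:
  targets:
    - {"hand":-1,"dx":0,"dy":0,"dz":-0.1,"ax":0,"ay":0,"az":0}
    - {"hand":-1,"dx":0,"dy":0,"dz":-0.15,"ax":0,"ay":0,"az":0}
    - {"hand":-1,"dx":0,"dy":0,"dz":-0.15,"ax":0,"ay":0,"az":0}

```text
time: 23.02
tool_pos: [0.4741, -0.27, 0.1002]
orientation: [0.001, 0.972, -0.235, 0.0]
ft_force: [-5.5, 3.6, 15.8]
gripper_width: 0.176
```

servo_tool:
  targets:
    - {"hand":-1,"dx":0,"dy":0,"dz":-0.2,"ax":0,"ay":0,"az":0}
    - {"hand":-1,"dx":0,"dy":0,"dz":-0.2,"ax":0,"ay":0,"az":0}
    - {"hand":-1,"dx":0,"dy":0,"dz":-0.2,"ax":0,"ay":0,"az":0}
    - {"hand":-1,"dx":0,"dy":0,"dz":-0.2,"ax":0,"ay":0,"az":0}

```text
time: 23.52
tool_pos: [0.4741, -0.27, 0.1002]
orientation: [0.001, 0.972, -0.235, -0.0]
ft_force: [-7.5, 5.5, 20.8]
gripper_width: 0.178
```

```bash
python3 - <<'E'
from h import *
a=save('side','s9.png'); w=save('wrist','w9.png'); s=ctrl.read_state(); M=R.from_quat(s['orientation'][[1,2,3,0]]).as_matrix()
print(s['time'],s['tool_pos'],s['ft_force'],s['wrist_torque'],s['gripper_width'],M[:,2])
b=cv2.cvtColor(a,cv2.COLOR_RGB2BGR)[180:350,240:400]; c=cv2.cvtColor(w,cv2.COLOR_RGB2BGR)[130:330,220:410]
cv2.imwrite('pics/fin.png',np.hstack([cv2.resize(b,(400,425),interpolation=2),cv2.resize(c,(400,425),interpolation=2)]))
r=ctrl.regions_of('side','scraper')
for q in r[:2]: print(q['p'],unproj('side',q['position'],.03))
E
```

```text
23.625 [ 0.4740991  -0.26997699  0.100162  ] [-7.75174414  5.622257   20.87674244] [ 1.07146126  1.36203212 -0.05742132] 0.1807448139406655 [-4.48787225e-04 -1.49642429e-03 -9.99998780e-01]
0.63 [[0.43578455 0.2010332  0.03      ]]
0.57 [[0.47986516 0.12478849 0.03      ]]
```

View pics/fin.png

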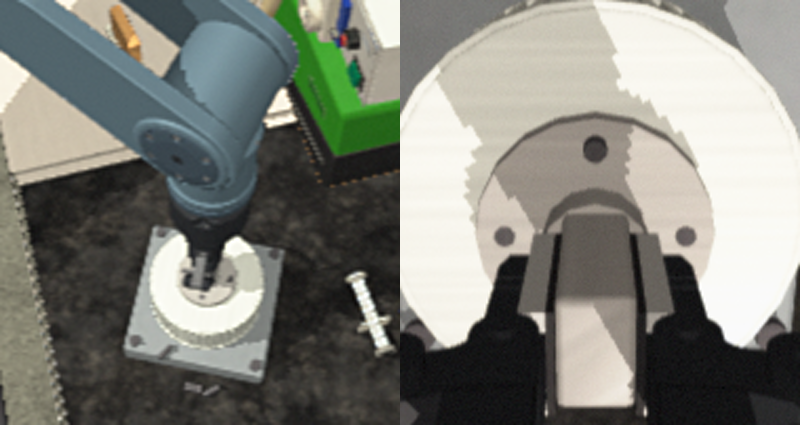

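```bash
python3 -c "
from rig import ctrl
print(ctrl.finish_job()); s=ctrl.read_state(); print(s['time'],s['tool_pos'],s['ft_force'])"
```

```text
the job is handed in; nothing more can be done
None
the job is handed in; nothing more can be done
```

The job is done and handed in at about 23.6 s. finish_job gave no verdict.

- **Chips:** I wiped all three off the pulley with the scraper in one stroke. The side picture after the wipe shows the top face clear. One chip lies on the jig plate and two on the bench beside it.
- **Scraper:** It stands upright where it came from, within about 2 mm of its old spot by camera fit.
- **Shaft:** The key slipped into the keyway on the first descent, so no search turn was needed. I pushed it home against the ejector. The tool stopped at z = 0.1002 m, the height worked out for a seated shaft. Pushing further raised the upward force from 7 N to 21 N without any more movement. The last pictures show the flange centred and flat on the pulley, with the gripper still holding and pressing.

**Checks that disagreed or fell short:**
- While pressing there is a side force of about 9 N, with up to 1.4 N m on the wrist, so the press is not perfectly straight.
- The network was unsure of the scraper's place in the final side view. I relied on the earlier wrist picture for that.
- The first yaw fit of the shaft, from its outline, was off (1.44 rad). I used the flange holes and pin instead (1.66 rad), which a closer look confirmed.
- I did not re-measure the bystanders at the end, but the arm kept clear of them and no unexpected contact forces showed in the readings.

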